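# Feel a bearing ring's rim for burrs on the sprung gauge

### The arm

A 6-joint arm with a two-finger parallel gripper is mounted at the origin on the work surface. World frame = base frame: x ahead of the robot, y to its left, z up, the work surface at z = 0. Lengths are in m, angles in rad, forces in N, time in s.
With the tool pointing down it reaches from about 0.325 to 0.875 m from the base axis. Payload 4.4 kg.
Tool frame: the origin (TCP) lies between the finger pads; the fingertips stand 14 mm ahead of it and the grasp point (between the pads) lies 5 mm behind it; z points along the fingers, y is the line along which they close (so a half turn about z gives the same grasp; the last joint's range is limited). The gripper opens to 85 mm and grips with 20 to 120 N. Pads are 22 mm wide; open, the fingers measure 114 mm over their backs; the gripper's body (76 mm by 85 mm) begins 54 mm behind the grasp point. The pads swing forward as they close: fully open they stand 13 mm farther back than shut.
Start: joints at [-1.306, 0.207, 1.542, -0, 1.393, -0.15], TCP at [0.232, -0.526, 0.245] pointing down, gripper open.
Joint ranges: [-2.73, 2.73], [-0.86, 2.22], [0.23, 2.46], [-1.11, 4.25], [0.08, 2.63], [-2.82, 2.82]. Speed limits (rad/s): [2.79, 2.79, 3.14, 3.14, 3.14, 3.14].

### API

Orientations are given as [roll, pitch, yaw] about the fixed x, y, z axes, in that order (R = Rz(yaw) Ry(pitch) Rx(roll)).
In Python, from workcell import arm gives the robot as it stands. The module is installed in compiled form; this text tells all that it offers.
- The arm moves only by the tool servo_tool, never from a script. Its argument "moves" is a list of rows, each a list of 7 numbers: the shift along the tool's x, y, z in mm, then the turn, a rotation vector about the tool's x, y, z in degrees, then the closure, from 0 (fully open) to 1 (shut). A call has 1 to 20 rows; each row is the pose to reach, as a shift and turn from the pose commanded when the call began, along the tool's axes at that moment; what a row does not reach only later rows make up. A row lasts 1/12 s, in which the tool goes at most 41.7 mm and 7.16 degrees, less where a joint would pass 70% of its speed; a pose out of reach is approached as far as the arm can. A call with a gripper value outside its range is refused whole. The fingers move at their own pace and stop on an object; "squeeze" is the grip in N (left out, the last holds). Time passes only in rows, so rows that repeat a pose let the fingers close. It gives the time, the measured TCP pose, the force, the opening and the grip force at its end, in the units of the state.
- arm.sense(): the state, without advancing time (a new reading comes with each control period).
- arm.get_image(name): name is "scene" or "top"; returns a dict with "image" (480x640x3 uint8, red, green, blue), "camera_matrix" (3x3 intrinsics, pixels), "k1" (the pictures are not rectified: a ray, as slopes to the right and down, at radius r is drawn at 1 + k1 r^2 times it, then the intrinsics apply), "pose" (4x4, takes a point from camera to world coordinates). Camera axes: x right, y down, z forward; pixel columns grow to the right and rows downward; lengths in m; the calibration is good to about 2 mm. A picture is of the moment at which its call begins. There is no depth.
- arm.hand_in(): hands the job in; it is judged then, once.
The state is a dict: "t": time; "joint_positions": joint angles; "dq": joint speeds; "tau": joint torques, N m; "position": TCP position; "ee_rot": TCP orientation; "force": force on the tool from outside, world axes, zero at the start; "torque": the same for the moment, N m; "gripper_width": finger opening in m; "grip_force": force on a finger pad.
Only numpy, scipy, OpenCV 4.12 (cv2) and the standard library are available. Lean on these libraries where they do the work, as an engineer would, in place of code of your own. Each camera call takes 0.05 s, during which the arm holds its last target. There are 200 camera calls.

### The job

Check the large bearing ring on the sprung gauge table for burrs by touch: put the fingertips on the middle of its upper rim beside the round pin, and follow the rim round, past the square block, to the wide plate. Keep a light touch all the way, so that the sprung table sinks a little, only a few millimetres, then take the hand away. Only touch the ring, do not lift it or push it out of its place, and leave everything else where it is.

Things in the scene. Friction and masses are not known exactly. Their poses are not given: they have to be found in the camera images.
- gauge: the gauge: grey cast base, bolted down, 212 mm diameter, 22 mm high, origin under its centre; yaw varies up to 75 degrees either way. At 280 degrees (counter-clockwise from its x) a lobe carries a dial comparator: dial 60 mm across, centre 128 mm from the middle, up to 112 mm above the work surface; do not bump it. Above the base is the sprung table
- sprung_table (a joint): how far the sprung table has sunk, in m: 0 unpressed, 0.010 at its stop, growing downwards. A push of about 1.5 N starts it; then it yields 2.5 mm per newton (so 2.5 N in all for 2.5 mm) without tilting, wherever it is pressed, and it springs back when released
- nest (a point): centre of the top of the round dark steel sprung table (212 mm across, 44 mm above the work surface unpressed), under the ring's middle; moves with it; x to the round pin, z up. Around the ring stand three bright metal locators, 16 mm high (6 mm below the rim): at 0 degrees a round pin (14 mm), at 100 degrees a square block (26 mm), at 200 degrees a plate 56 mm wide, 8 mm thick
- ring: the bearing ring to check: plain bright steel, 150 mm outside and 124 mm inside diameter, 22 mm high, 0.96 kg, lying loose on the sprung table between the three locators with about 2 mm of play; its flat upper rim (13 mm wide) is 66 mm above the work surface when not pressed; origin at the centre of its underside
- rim0 (a point): point 0 of 0 to 8 along the path: on the upper face of the ring, mid-way across its 13 mm rim, 68.5 mm from the middle, at 0 degrees counter-clockwise from above from the round pin; moves with the sprung table. This is the start, beside the round pin.
- rim1 (a point): point 1 of 0 to 8 along the path: on the upper face of the ring, mid-way across its 13 mm rim, 68.5 mm from the middle, at 25 degrees counter-clockwise from above from the round pin; moves with the sprung table.
- rim2 (a point): point 2 of 0 to 8 along the path: on the upper face of the ring, mid-way across its 13 mm rim, 68.5 mm from the middle, at 50 degrees counter-clockwise from above from the round pin; moves with the sprung table.
- rim3 (a point): point 3 of 0 to 8 along the path: on the upper face of the ring, mid-way across its 13 mm rim, 68.5 mm from the middle, at 75 degrees counter-clockwise from above from the round pin; moves with the sprung table.
- rim4 (a point): point 4 of 0 to 8 along the path: on the upper face of the ring, mid-way across its 13 mm rim, 68.5 mm from the middle, at 100 degrees counter-clockwise from above from the round pin; moves with the sprung table. This is beside the square block.
- rim5 (a point): point 5 of 0 to 8 along the path: on the upper face of the ring, mid-way across its 13 mm rim, 68.5 mm from the middle, at 125 degrees counter-clockwise from above from the round pin; moves with the sprung table.
- rim6 (a point): point 6 of 0 to 8 along the path: on the upper face of the ring, mid-way across its 13 mm rim, 68.5 mm from the middle, at 150 degrees counter-clockwise from above from the round pin; moves with the sprung table.
- rim7 (a point): point 7 of 0 to 8 along the path: on the upper face of the ring, mid-way across its 13 mm rim, 68.5 mm from the middle, at 175 degrees counter-clockwise from above from the round pin; moves with the sprung table.
- rim8 (a point): point 8 of 0 to 8 along the path: on the upper face of the ring, mid-way across its 13 mm rim, 68.5 mm from the middle, at 200 degrees counter-clockwise from above from the round pin; moves with the sprung table. This is the finish, beside the wide plate.
- plug: a dark steel setting plug, waisted, 32 mm foot and 42 mm high, standing loose on the sprung table inside the ring's bore; origin under its foot
- small_ring: a black plastic puck (120 mm diameter, 30 mm high) with a smaller steel ring (92 mm outside, 25 mm high) on it; it has no locators. Not part of the job; origin under its centre
- oil: white plastic bottle, 48 mm diameter, 110 mm high; bystander; origin under its centre
- star_knob: loose five-lobed black knob on a steel boss, 53 mm across, 32 mm high; bystander; origin under its centre
- brush: hand brush lying flat; bystander; its handle lies along its own x
- micrometer: grey U-framed micrometer lying flat, about 150 mm long, 18 mm high; bystander; origin under the middle of its spindle
- gauge_block: steel block 35 x 60 x 30 mm; bystander; origin under its centre
There are look-alikes about, which are no part of the job. Of the things shaped like the ring, the steel one is meant.

How it is judged:
On the way, in this order (a step that is already met when the one before it is completed fails the run):
1. the fingertips press lightly on the rim beside the round pin (horizontal distance between the grasp point and rim0 below 0.012 m and contact force between the fingers and ring above 0.3 N and value of joint sprung_table above 0.0006 m), for 0.04 s.
2. still pressing lightly, they pass point 1 of the rim (horizontal distance between the grasp point and rim1 below 0.012 m and contact force between the fingers and ring above 0.3 N and value of joint sprung_table above 0.0006 m), for 0.04 s.
3. still pressing lightly, they pass point 2 of the rim (horizontal distance between the grasp point and rim2 below 0.012 m and contact force between the fingers and ring above 0.3 N and value of joint sprung_table above 0.0006 m), for 0.04 s.
4. still pressing lightly, they pass point 3 of the rim (horizontal distance between the grasp point and rim3 below 0.012 m and contact force between the fingers and ring above 0.3 N and value of joint sprung_table above 0.0006 m), for 0.04 s.
5. they are on the rim beside the square block (horizontal distance between the grasp point and rim4 below 0.012 m and contact force between the fingers and ring above 0.3 N and value of joint sprung_table above 0.0006 m), for 0.04 s.
6. still pressing lightly, they pass point 5 of the rim (horizontal distance between the grasp point and rim5 below 0.012 m and contact force between the fingers and ring above 0.3 N and value of joint sprung_table above 0.0006 m), for 0.04 s.
7. still pressing lightly, they pass point 6 of the rim (horizontal distance between the grasp point and rim6 below 0.012 m and contact force between the fingers and ring above 0.3 N and value of joint sprung_table above 0.0006 m), for 0.04 s.
8. still pressing lightly, they pass point 7 of the rim (horizontal distance between the grasp point and rim7 below 0.012 m and contact force between the fingers and ring above 0.3 N and value of joint sprung_table above 0.0006 m), for 0.04 s.
9. they reach the rim beside the wide plate (horizontal distance between the grasp point and rim8 below 0.012 m and contact force between the fingers and ring above 0.3 N and value of joint sprung_table above 0.0006 m), for 0.04 s.
At the end, for the whole second after the job is handed in: All 9 rim points traced in order (fingertips within 12 mm of each, table sunk at least 0.6 mm, never over 7 mm); at the end the table is back up within 0.6 mm, the ring at rest within 6 mm of centre, the plug upright within 20 mm and other loose things within 15 mm of their places (value of joint sprung_table below 0.0006 m and not (horizontal distance between ring and nest above 0.006 m) and not (z of ring in the frame of nest above 0.004 m) and linear speed of ring below 0.01 m/s and distance of plug from where it was at the start of the episode below 0.02 m and angle between plug's own z axis and vertical below 0.1 rad and distance of each of small_ring, oil, star_knob, brush, micrometer, gauge_block from where it was at the start of the episode below 0.015 m); the robot touches nothing.
It fails at once if the table is pressed down more than 7 mm (too hard) (value of joint sprung_table above 0.007 m).
It fails at once if the ring is lifted off the table or pushed out of its place (horizontal distance between ring and nest above 0.006 m or z of ring in the frame of nest above 0.004 m).
It fails at once if the plug in the bore is knocked over, moved more than 20 mm or lifted (distance of plug from where it was at the start of the episode above 0.02 m or angle between plug's own z axis and vertical above 0.3 rad or z of plug in the frame of nest above 0.006 m).
It fails at once if another loose thing on the bench is moved more than 15 mm (distance of any of small_ring, oil, star_knob, brush, micrometer, gauge_block from where it was at the start of the episode above 0.015 m).
It fails at once if the gauge's base or dial comparator or locators are struck (over 8 N) (contact force between any of the arm, the fingers and gauge above 8 N).
It also fails if it takes over 48 s, if anything falls off the work surface, if the arm or the gripper's body presses on something with over 40 N, if the wrist force passes 120 N, or if a joint passes its speed limit or range.

## Working session

There is one attempt and no reset: what is moved stays moved. The work goes in short steps, Python scripts to look and compute and a tool call to move; the robot and the scene stay as the last step left them, time stands still between calls to the robot, and variables do not carry over. Pictures are saved under pics/ and viewed, at most 10 in all, crops included, and the job is handed in when it is done.

Besides the shell and the picture viewer there is one more tool, called after "Request:" as a command line: name --pt "numbers of a row" for each row, then --argument value for the rest. servo_tool: Moves the arm, as the interface text tells. Its arguments: {"type":"object","properties":{"moves":{"type":"array","items":{"type":"array","items":{"type":"number"}}},"squeeze":{"type":"number"}},"required":["moves"]}

```bash
mkdir -p pics; cat > h.py <<'E'
import numpy as np, cv2
from workcell import arm
def ray2plane(d,uv,z):
    K=d["camera_matrix"];k=d["k1"];T=np.array(d["pose"])
    x=np.array([(uv[0]-K[0][2])/K[0][0],(uv[1]-K[1][2])/K[1][1]]);u=x.copy()
    for _ in range(20): u=x/(1+k*(u@u))
    r=T[:3,:3]@np.array([u[0],u[1],1]);c=T[:3,3]
    return c+r*(z-c[2])/r[2]
def proj(d,P):
    K=np.array(d["camera_matrix"]);T=np.array(d["pose"])
    p=T[:3,:3].T@(np.array(P)-T[:3,3]);u=p[:2]/p[2];u=u*(1+d["k1"]*(u@u))
    return K[:2,:2]@u+K[:2,2]
E
python3 - <<'E'
from h import *
for n in ("scene","top"):
    d=arm.get_image(n);cv2.imwrite(f"pics/{n}0.png",d["image"][:,:,::-1])
    print(n,d["camera_matrix"],d["k1"],d["pose"])
print(arm.sense())
E
```

```text
scene [[471.54209159   0.         316.65556667]
 [  0.         471.54209159 238.69536456]
 [  0.           0.           1.        ]] 0.03161594349187913 [[-0.75117152  0.56510628 -0.34116892  0.89353083]
 [ 0.6600556   0.636561   -0.39889434  0.47739682]
 [-0.00824287 -0.52482853 -0.85116806  1.03497012]
 [ 0.          0.          0.          1.        ]]
top [[548.72823321   0.         319.86655672]
 [  0.         548.72823321 228.58819438]
 [  0.           0.           1.        ]] -0.093289910331557 [[-0.0048343  -0.99069362  0.1360249   0.3103147 ]
 [-0.99994029  0.00612226  0.00905179  0.00563185]
 [-0.00980033 -0.13597302 -0.99066407  1.51099417]
 [ 0.          0.          0.          1.        ]]
{'t': 0.1, 'joint_positions': array([-1.30649901e+00,  2.07358217e-01,  1.54278512e+00,  8.51542175e-06,
        1.39348482e+00, -1.50477929e-01]), 'dq': array([ 0.00141163, -0.00234812, -0.00385827, -0.00034889,  0.00150884,
       -0.00112381]), 'tau': array([-3.96227024e-04, -3.84089720e+01, -2.92547572e+01, -1.71937404e-04,
        4.88602614e-03, -3.47366040e-06]), 'position': array([ 0.23155166, -0.52562204,  0.24424084]), 'ee_rot': array([-3.13958140e+00, -3.13428329e-04,  4.14773423e-01]), 'force': array([-0.62353556,  0.28651763, -0.9833955 ]), 'torque': array([0.0111994 , 0.01035724, 0.02358407]), 'grip_force': 0.0, 'gripper_width': 0.08515500339289482}
```

View pics/top0.png

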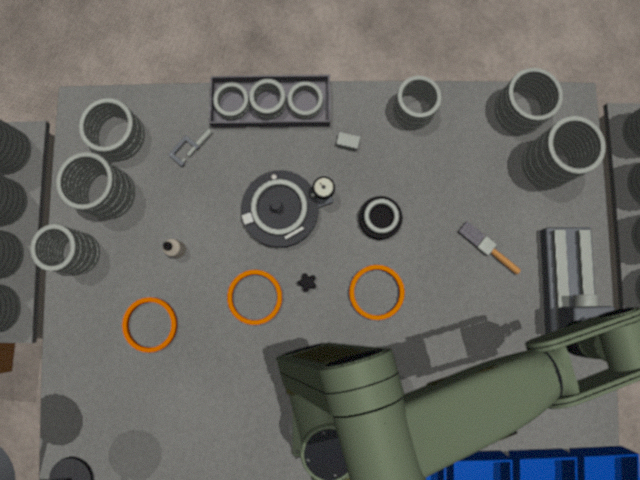

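View pics/scene0.png

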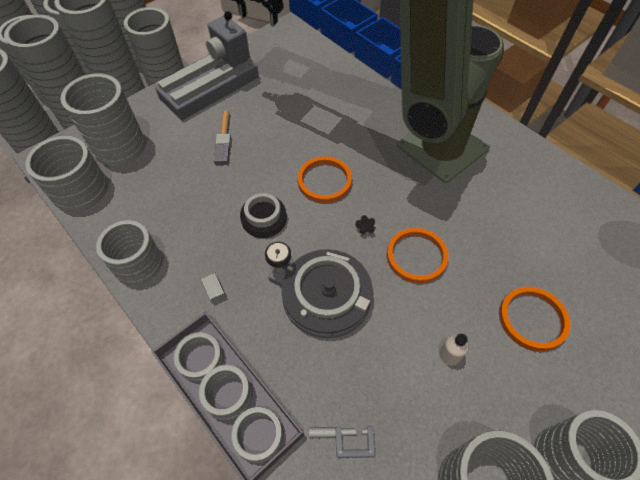

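The top view shows the ring at about (279,207), round pin (274,177), square block (247,218), plate (295,233) and dial (322,188). In the scene view the ring is at about (328,286), pin (304,313), block (363,304) and plate (337,257).

```bash
python3 - <<'E'
from h import *
seeds={"top":((279,207),(274,177),(247,218),(295,233)),"scene":((328,286),(304,313),(363,304),(337,257))}
for n in seeds:
    d=arm.get_image(n);im=d["image"];g=cv2.cvtColor(im,cv2.COLOR_RGB2GRAY)
    c0=np.array(seeds[n][0])
    m=((g>125)*255).astype(np.uint8); Y,X=np.mgrid[:480,:640]
    m[np.hypot(X-c0[0],Y-c0[1])>50]=0
    nn,l,st,ce=cv2.connectedComponentsWithStats(m)
    for i in range(1,nn):
        if st[i,4]>8: print(n,ce[i].round(1),st[i])
    i=max(range(1,nn),key=lambda i:st[i,2]*st[i,3])
    cn=cv2.findContours((l==i).astype(np.uint8),cv2.RETR_EXTERNAL,2)[0][0][:,0]
    # hull-fit circle in world on plane z=.066
    P=np.array([ray2plane(d,p,.066)[:2] for p in cn.astype(float)])
    for _ in range(6):
        A=np.c_[2*P,np.ones(len(P))];s=np.linalg.lstsq(A,(P**2).sum(1),rcond=None)[0]
        r=np.sqrt(s[2]+s[:2]@s[:2]);e=np.abs(np.hypot(*(P-s[:2]).T)-r);P=P[e<=max(np.quantile(e,.9),.002)]
    print("circle",s[:2],r,len(P))
    for q in seeds[n][1:]:
        w=ray2plane(d,q,.060)[:2]-s[:2];print(q,np.hypot(*w),np.degrees(np.arctan2(w[1],w[0])))
    u,v=c0;cr=im[v-60:v+60,u-75:u+75,::-1];cv2.imwrite(f"pics/{n}c.png",cv2.resize(cr,None,fx=5,fy=5,interpolation=2))
a=cv2.imread("pics/topc.png");b=cv2.imread("pics/scenec.png")
cv2.imwrite("pics/both.png",cv2.resize(np.hstack([a,b]),(800,320)))
E
```

```text
top [274.7 206.8] [242 174  65  60 838]
top [320.1 188.2] [315 179  13  17 138]
top [293.6 232.4] [285 227  19  12  69]
circle [0.57055123 0.12967888] 0.07322156059172534 76
(274, 177) 0.08191310450547028 9.025846705531917
(247, 218) 0.0902115432957578 110.17142531426005
(295, 233) 0.0849876747660946 -148.51563842777136
scene [327.3 283.7] [295 252  65  63 939]
scene [362.2 302.4] [355 296  15  14 123]
scene [303.1 311.8] [301 309   6   6  28]
circle [0.56824557 0.1292237 ] 0.07295467227085102 82
(304, 313) 0.08483379637347413 12.097885376803921
(363, 304) 0.09363531289050583 108.55665413824002
(337, 257) 0.07803289692028338 -150.51388441407227
```

View pics/both.png

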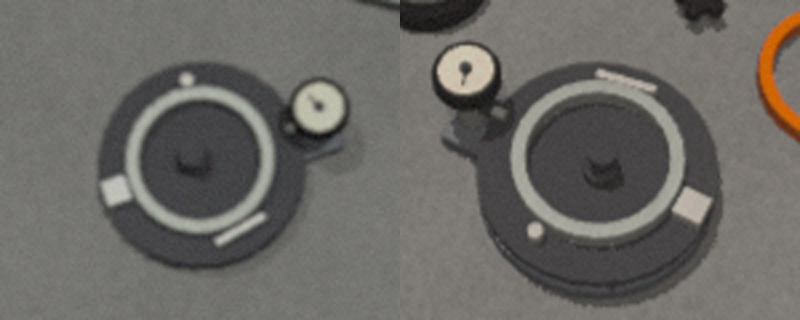

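The gauge yaw is about 10°, with the centre near (0.569, 0.1295). I'll go above rim0 with the fingers shut and the tool axes turned to match the world axes.

Request:
servo_tool --pt "16 -11 0 0 0 1.2 1" --pt "48 -34 0 0 0 2.4 1" --pt "82 -57 0 0 0 3.6 1" --pt "116 -81 0 0 0 4.8 1" --pt "150 -105 0 0 0 6 1" --pt "184 -129 0 0 0 7.2 1" --pt "218 -152 0 0 0 8.4 1" --pt "252 -176 0 0 0 9.6 1" --pt "286 -200 0 0 0 10.8 1" --pt "320 -224 0 0 0 12 1" --pt "354 -248 0 0 0 13.2 1" --pt "388 -271 0 0 0 14.4 1" --pt "422 -295 0 0 0 15.6 1" --pt "456 -319 0 0 0 16.8 1" --pt "490 -343 0 0 0 18 1" --pt "524 -367 0 0 0 19.2 1" --pt "558 -390 0 0 0 20.4 1" --pt "592 -414 0 0 0 21.6 1" --pt "624 -436 0 0 0 23 1" --pt "639 -447 0 0 0 23.8 1" --squeeze 20

```text
t: 1.87
position: [0.6377, 0.1447, 0.2447]
ee_rot: [-3.14, -0.001, 0.002]
force: [-1.1, -0.3, -0.3]
gripper_width: -0.0
grip_force: 0.0
```

Request:
servo_tool --pt "0 1 15 0 0 0 1" --pt "-1 3 40 0 0 0 1" --pt "-1 3 65 0 0 0 1" --pt "-1 3 90 0 0 0 1" --pt "-1 3 112 0 0 0 1" --pt "-1 3 130 0 0 0 1" --pt "-1 3 142 0 0 0 1" --pt "-1 3 148 0 0 0 1" --pt "-1 3 150 0 0 0 1" --pt "-1 3 150 0 0 0 1" --pt "-1 3 150 0 0 0 1"

```text
t: 2.78
position: [0.6365, 0.1374, 0.0967]
ee_rot: [-3.141, -0.002, -0.001]
force: [-0.1, 0.2, -0.4]
gripper_width: 0.0001
grip_force: 0.0
```

```bash
python3 - <<'E'
from h import *
L=[]
s=arm.sense();print(s["t"],s["position"],s["force"])
for n,(u,v) in {"top":(279,207),"scene":(328,286)}.items():
    d=arm.get_image(n);im=d["image"][:,:,::-1].copy()
    cr=cv2.resize(im[v-60:v+60,u-50:u+50],None,fx=4,fy=4,interpolation=2)
    a=np.radians(10)
    for k in range(9):
        b=a+np.radians(25*k);p=proj(d,[.5695+.0685*np.cos(b),.1295+.0685*np.sin(b),.066])
        cv2.circle(cr,tuple(int(t) for t in (p-[u-50,v-60]+.5)*4),2,(0,0,255),-1)
    L.append(cr)
cv2.imwrite("pics/close.png",np.hstack(L))
E
```

```text
2.7833 [0.636455   0.1374447  0.09670365] [-0.05364694  0.23600687 -0.35469227]
```

View pics/close.png

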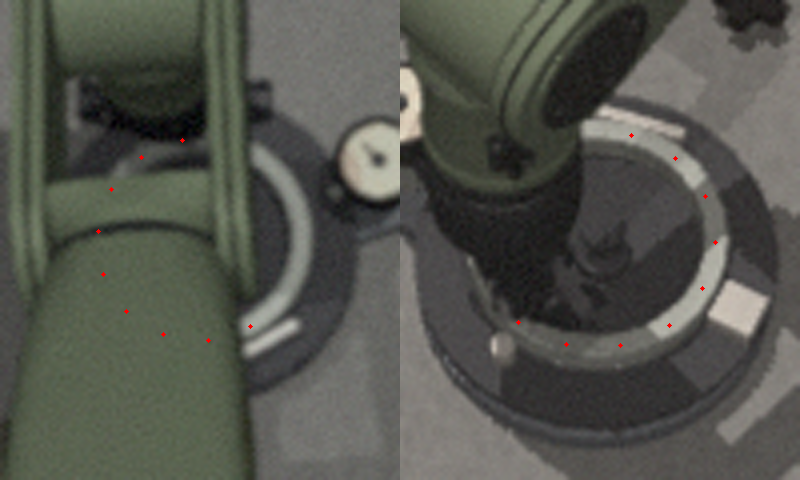

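The markers fall mid-rim beside the pin, block and plate, so the estimate holds. Next I come down slowly to feel for contact.

Request:
servo_tool --pt "0 -2 4 0 0 0 1" --pt "0 -4 8 0 0 0 1" --pt "0 -4 12 0 0 0 1" --pt "0 -4 14 0 0 0 1" --pt "0 -4 15 0 0 0 1" --pt "0 -4 16 0 0 0 1" --pt "0 -4 17 0 0 0 1" --pt "0 -4 18 0 0 0 1" --pt "0 -4 18 0 0 0 1" --pt "0 -4 18 0 0 0 1"

```text
t: 3.72
position: [0.6353, 0.1414, 0.0773]
ee_rot: [-3.142, 0.0, -0.001]
force: [-2.7, 0.4, 3.0]
gripper_width: -0.0002
grip_force: 1.2
```

```bash
python3 - <<'E'
from h import *
print(arm.sense()["force"])
for a0 in (10,60,110,160):
    b=np.radians(a0+2.5*np.arange(0,21));x=68.5*(np.cos(b)-np.cos(b[0]));y=-68.5*(np.sin(b)-np.sin(b[0]))
    print(a0,"end",(.5695+.0685*np.cos(b[-1])).round(4),(.1295+.0685*np.sin(b[-1])).round(4),[[float(p),float(q)] for p,q in zip(x[1:].round(),y[1:].round())])
E
```

```text
[-2.66071323  0.40509879  2.97469215]
10 end 0.6038 0.1888 [[-1.0, -3.0], [-1.0, -6.0], [-2.0, -9.0], [-3.0, -12.0], [-4.0, -14.0], [-5.0, -17.0], [-7.0, -20.0], [-8.0, -22.0], [-10.0, -25.0], [-11.0, -27.0], [-13.0, -30.0], [-15.0, -32.0], [-17.0, -34.0], [-19.0, -37.0], [-21.0, -39.0], [-23.0, -41.0], [-26.0, -42.0], [-28.0, -44.0], [-31.0, -46.0], [-33.0, -47.0]]
60 end 0.5461 0.1939 [[-3.0, -1.0], [-5.0, -3.0], [-8.0, -4.0], [-11.0, -5.0], [-14.0, -6.0], [-17.0, -7.0], [-19.0, -8.0], [-22.0, -8.0], [-25.0, -9.0], [-28.0, -9.0], [-31.0, -9.0], [-34.0, -9.0], [-37.0, -9.0], [-40.0, -9.0], [-43.0, -9.0], [-46.0, -8.0], [-49.0, -8.0], [-52.0, -7.0], [-55.0, -6.0], [-58.0, -5.0]]
110 end 0.5051 0.1529 [[-3.0, 1.0], [-6.0, 2.0], [-8.0, 4.0], [-11.0, 5.0], [-13.0, 7.0], [-16.0, 8.0], [-18.0, 10.0], [-21.0, 12.0], [-23.0, 14.0], [-25.0, 16.0], [-27.0, 18.0], [-29.0, 20.0], [-31.0, 23.0], [-33.0, 25.0], [-34.0, 28.0], [-36.0, 30.0], [-37.0, 33.0], [-39.0, 35.0], [-40.0, 38.0], [-41.0, 41.0]]
160 end 0.5102 0.0952 [[-1.0, 3.0], [-2.0, 6.0], [-3.0, 9.0], [-3.0, 12.0], [-4.0, 14.0], [-4.0, 17.0], [-4.0, 20.0], [-4.0, 23.0], [-4.0, 26.0], [-4.0, 29.0], [-4.0, 32.0], [-3.0, 35.0], [-3.0, 38.0], [-2.0, 41.0], [-1.0, 44.0], [-0.0, 47.0], [1.0, 50.0], [2.0, 52.0], [4.0, 55.0], [5.0, 58.0]]
```

Request:
servo_tool --pt "-1 -3 0 0 0 0 1" --pt "-1 -6 0 0 0 0 1" --pt "-2 -9 0 0 0 0 1" --pt "-3 -12 0 0 0 0 1" --pt "-4 -14 0 0 0 0 1" --pt "-5 -17 0 0 0 0 1" --pt "-7 -20 0 0 0 0 1" --pt "-8 -22 0 0 0 0 1" --pt "-10 -25 0 0 0 0 1" --pt "-11 -27 0 0 0 0 1"

```text
t: 4.55
position: [0.6242, 0.1687, 0.0773]
ee_rot: [-3.142, -0.0, -0.0]
force: [0.6, -1.5, 3.2]
gripper_width: 0.0001
grip_force: 1.4
```

Request:
servo_tool --pt "-1 -3 0 0 0 0 1" --pt "-3 -5 0 0 0 0 1" --pt "-5 -7 0 0 0 0 1" --pt "-7 -10 0 0 0 0 1" --pt "-9 -12 0 0 0 0 1" --pt "-11 -14 0 0 0 0 1" --pt "-14 -15 0 0 0 0 1" --pt "-16 -17 0 0 0 0 1" --pt "-19 -19 0 0 0 0 1" --pt "-21 -20 0 0 0 0 1"

```text
t: 5.38
position: [0.6032, 0.1888, 0.0774]
ee_rot: [-3.141, -0.0, -0.0]
force: [1.5, -0.9, 2.6]
gripper_width: -0.0001
grip_force: 1.3
```

Request:
servo_tool --pt "-3 -1 0 0 0 0 1" --pt "-5 -3 0 0 0 0 1" --pt "-8 -4 0 0 0 0 1" --pt "-11 -5 0 0 0 0 1" --pt "-14 -6 0 0 0 0 1" --pt "-17 -7 0 0 0 0 1" --pt "-19 -8 0 0 0 0 1" --pt "-22 -8 0 0 0 0 1" --pt "-25 -9 0 0 0 0 1" --pt "-28 -9 0 0 0 0 1" --pt "-31 -9 0 0 0 0 1" --pt "-34 -9 0 0 0 0 1" --pt "-37 -9 0 0 0 0 1" --pt "-40 -9 0 0 0 0 1" --pt "-43 -9 0 0 0 0 1" --pt "-46 -8 0 0 0 0 1" --pt "-49 -8 0 0 0 0 1" --pt "-52 -7 0 0 0 0 1" --pt "-55 -6 0 0 0 0 1" --pt "-58 -5 0 0 0 0 1"

```text
t: 7.05
position: [0.5451, 0.1934, 0.0773]
ee_rot: [-3.141, 0.0, -0.001]
force: [2.6, 1.3, 3.7]
gripper_width: -0.0
grip_force: 1.4
```

Request:
servo_tool --pt "-3 1 0 0 0 0 1" --pt "-6 2 0 0 0 0 1" --pt "-8 4 0 0 0 0 1" --pt "-11 5 0 0 0 0 1" --pt "-13 7 0 0 0 0 1" --pt "-16 8 0 0 0 0 1" --pt "-18 10 0 0 0 0 1" --pt "-21 12 0 0 0 0 1" --pt "-23 14 0 0 0 0 1" --pt "-25 16 0 0 0 0 1" --pt "-27 18 0 0 0 0 1" --pt "-29 20 0 0 0 0 1" --pt "-31 23 0 0 0 0 1" --pt "-33 25 0 0 0 0 1" --pt "-34 28 0 0 0 0 1" --pt "-36 30 0 0 0 0 1" --pt "-37 33 0 0 0 0 1" --pt "-38 35 0 0 0 0 1" --pt "-39 38 0 0 0 0 1" --pt "-40 41 0 0 0 0 1"

```text
t: 8.72
position: [0.5052, 0.1522, 0.0772]
ee_rot: [-3.141, 0.0, -0.001]
force: [0.6, 1.7, 2.9]
gripper_width: 0.0001
grip_force: 1.3
```

Request:
servo_tool --pt "-1 3 0 0 0 0 1" --pt "-2 6 0 0 0 0 1" --pt "-3 9 0 0 0 0 1" --pt "-3 12 0 0 0 0 1" --pt "-4 14 0 0 0 0 1" --pt "-4 17 0 0 0 0 1" --pt "-4 20 0 0 0 0 1" --pt "-4 23 0 0 0 0 1" --pt "-4 26 0 0 0 0 1" --pt "-4 29 0 0 0 0 1" --pt "-4 32 0 0 0 0 1" --pt "-3 35 0 0 0 0 1" --pt "-3 38 0 0 0 0 1" --pt "-2 41 0 0 0 0 1" --pt "-1 44 0 0 0 0 1" --pt "0 47 0 0 0 0 1" --pt "1 50 0 0 0 0 1" --pt "2 52 0 0 0 0 1" --pt "4 55 0 0 0 0 1" --pt "5 58 0 0 0 0 1"

```text
t: 10.38
position: [0.5105, 0.0942, 0.0772]
ee_rot: [3.142, 0.0, -0.001]
force: [-0.8, 1.1, 3.4]
gripper_width: -0.0001
grip_force: 1.2
```

Request:
servo_tool --pt "1 2 0 0 0 0 1" --pt "1 2 0 0 0 0 1" --pt "1 2 0 0 0 0 1" --pt "1 2 -2 0 0 0 1" --pt "1 2 -5 0 0 0 1" --pt "1 2 -10 0 0 0 1" --pt "1 2 -20 0 0 0 1" --pt "1 2 -40 0 0 0 1" --pt "1 2 -65 0 0 0 1" --pt "1 2 -90 0 0 0 1" --pt "1 2 -115 0 0 0 1" --pt "1 2 -135 0 0 0 1" --pt "1 2 -145 0 0 0 1" --pt "1 2 -150 0 0 0 1" --pt "1 2 -150 0 0 0 1" --pt "1 2 -150 0 0 0 1"

```text
t: 11.72
position: [0.5107, 0.0924, 0.2264]
ee_rot: [3.142, 0.002, -0.001]
force: [0.3, 0.0, 0.4]
gripper_width: 0.0003
grip_force: 0.0
```

```bash
python3 - <<'E'
from h import *
s=arm.sense();print(s["t"],s["position"],s["force"])
d=arm.get_image("scene");im=d["image"][:,:,::-1]
cv2.imwrite("pics/end.png",cv2.resize(im[200:360,220:440],None,fx=3,fy=3,interpolation=2))
E
```

```text
11.7167 [0.51068046 0.09244647 0.22638189] [0.25077991 0.02342227 0.35739179]
```

View pics/end.png

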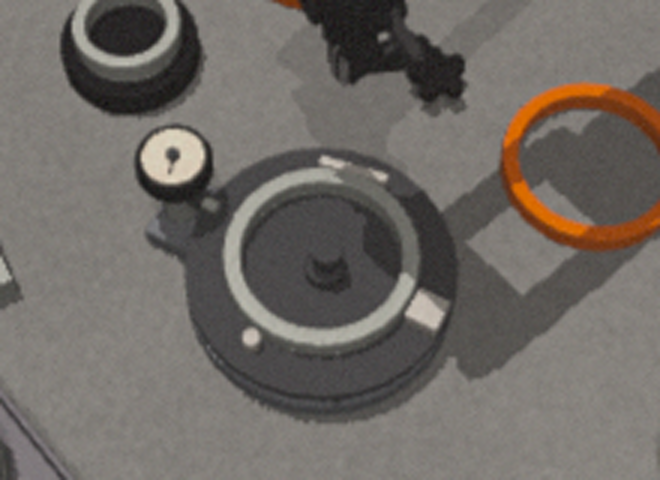

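The ring is still seated between the three locators (centre about (322,258) in the crop), the plug is upright at (327,270), and the hand is clear.

```bash
python3 -c "
from workcell import arm
print(arm.hand_in())"
```

```text
the job is handed in; nothing more can be done
None
```

I traced the ring's rim from the round pin, past the square block, to the wide plate at about 3 N (the table sank roughly 3 mm), took the hand away, and handed the job in; the ring and plug looked undisturbed, but no verdict was returned.

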